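Feel out the release notch of a camshaft case and pop its lid

TASK

Open the blue camshaft case on the bench: its release tab is sunk in a finger notch somewhere along the dark rail of the front edge. Rest a fingertip on the rail at either end, slide it gently along until you feel the notch, press the tab inside it down until the clear lid springs up, then take the hand away and leave the lid standing open. Nothing is to be picked up; do not lean hard on the case, and leave the parts around it where they stand.

Things in the scene. Friction and masses are not known exactly. Their poses are not given: they have to be found in the camera images.
- case: Blue camshaft case, 450 mm long, 206 deep, 75 high, fixed to the bench. Origin: centre of its underside. z up; x points from the front edge to the hinges (away from the robot, yaw within 0.25 rad); y runs along the front edge. Clear lid: front edge at x = -56 mm, top 68 mm high, hinge at x = +92 mm. Black rubber caps 75 mm high cover the front edge's ends, beyond y = -105 and +105 mm.
- front_edge (a point): Middle, between the end caps, of the top of the dark steel rail that is the case's front edge: case x = -80, y = 0, z = 72 mm; axes as the case. The rail's flat top is 40 mm wide in x (-20 to +20 mm from here) and 210 mm long in y. One notch, 46 mm wide in y, interrupts it: its middle lies anywhere from y = -60 to +60 mm, differs each time and is not measured.
- tab (a joint): Black release tab lying in the notch, 42 x 30 mm, its top 8 mm below the rail's top. The notch is open at the front and closed at the back by a strip 6 mm thick (34 mm deep in x). Joint: 0 when up, grows as it is pressed straight down, 0.007 m when fully down. Yields from about 2 N, fully down at about 7 N, springs back; lets the lid go at about 0.006 m.
- lid (a joint): Clear lid in an aluminium frame, 148 mm from front to hinge, 445 mm wide: 0 rad shut and latched, 1.0 rad fully open. Once let go it rises by itself on sprung hinges in about 1.5 s and stays up; it presses on what is in its way with about 2 N.
- liner: Bare steel cylinder liner standing on end, a tube 106 mm across its top collar, 150 mm tall, loose, to be left alone. Origin: centre of its underside.
- piston: Aluminium piston standing skirt down, 80 mm across, 66 mm tall, loose, to be left alone. Origin: centre of its underside.
- filter: White oil filter canister, 76 mm across, 105 mm tall, loose, to be left alone. Origin: centre of its underside.
- gear: Dark timing gear lying flat, 106 mm across, 27 mm thick, loose, to be left alone. Origin: centre of its underside.
- valve: Engine valve standing on its head, head 42 mm across, thin stem up, 105 mm tall, loose, to be left alone. Origin: centre of its underside.
- spanner: Steel spanner lying flat, 150 mm long, 8 mm thick, loose, to be left alone. Origin: centre of its underside.
- degreaser: Yellow spray can with a red cap, 66 mm across, 190 mm tall, loose, to be left alone. Origin: centre of its underside.

How it is judged:
On the way, in this order (a step that is already met when the one before it is completed fails the run):
1. a fingertip rests on the front edge near one end of the rail, the tab not pressed (contact force between the fingers and case above 0.3 N and value of joint tab below 0.001 m and value of joint lid below 0.05 rad and x of the grasp point in the frame of case between -0.16 and -0.03 m and y of the grasp point in the frame of case between -0.15 and 0.15 m and not (y of the grasp point in the frame of case between -0.055 and 0.055 m) and z of the grasp point in the frame of case between 0.06 and 0.13 m), for 0.3 s.
2. the tab is pressed down by a fingertip in the notch (value of joint tab above 0.0045 m and contact force between the fingers and case above 1 N and value of joint lid below 0.2 rad).
3. the lid springs up (value of joint lid above 0.5 rad), for 0.1 s.
At the end, for the whole second after the job is handed in: The lid stands open (more than 0.85 rad) and still, the tab has sprung back up (less than 2 mm down), and every part around the case is within 15 mm of where it stood (value of joint lid above 0.85 rad and velocity of joint lid between -0.1 and 0.1 rad/s and value of joint tab below 0.002 m and not (distance of liner from where it was at the start of the episode above 0.015 m) and not (distance of piston from where it was at the start of the episode above 0.015 m) and not (distance of filter from where it was at the start of the episode above 0.015 m) and not (distance of gear from where it was at the start of the episode above 0.015 m) and not (distance of valve from where it was at the start of the episode above 0.015 m) and not (distance of spanner from where it was at the start of the episode above 0.015 m) and not (distance of degreaser from where it was at the start of the episode above 0.015 m)); the robot touches nothing.
It fails at once if a finger bears on the case harder than 60 N (contact force between the fingers and case above 60 N).
It fails at once if a part around the case is shifted by more than 15 mm, lifted or knocked over (distance of any of liner, piston, filter, gear, valve, spanner, degreaser from where it was at the start of the episode above 0.015 m or angle between any of liner, piston, filter, gear, valve, spanner, degreaser's own z axis and vertical above 0.4 rad).
It also fails if it takes over 64 s, if anything falls off the work surface, if the arm or the gripper's body presses on something with over 40 N, if the wrist force passes 120 N, or if a joint passes its speed limit or range.

ROBOT

A 6-joint arm with a two-finger parallel gripper is mounted at the origin on the work surface. World frame = base frame: x ahead of the robot, y to its left, z up, the work surface at z = 0. Lengths are in m, angles in rad, forces in N, time in s.
With the tool pointing down it reaches from about 0.2 to 0.875 m from the base axis. Payload 3.4 kg.
Tool frame: the origin (TCP) lies between the finger pads; the fingertips stand 25 mm ahead of it and the grasp point (between the pads) lies 6 mm ahead of it (r.nose_length is the z of the fingertips in the tool frame, in m); z points along the fingers, x is the direction in which the jaws open and shut, and the axes are right-handed (so a half turn about z gives the same grasp; the last joint's range is limited). The gripper opens to 94 mm and grips with 3 to 60 N. Pads are 16 mm wide; open, the fingers measure 119 mm over their backs; the gripper's body (75 mm by 177 mm) begins 78 mm behind the grasp point.
Start: joints at [1.002, 0.276, 1.505, -0, 1.361, -0.121], TCP at [0.249, 0.518, 0.23] pointing down, gripper open.
Joint ranges: [-2.89, 2.89], [-0.75, 2.08], [0.22, 2.7], [-1.18, 4.32], [0.11, 2.71], [-2.7, 2.7]. Speed limits (rad/s): [2.57, 2.57, 3.14, 3.14, 3.14, 3.14].

INTERFACE

Orientations are given as a unit quaternion [w, x, y, z].
In Python, from plant import r, gripper_to, inverse_kinematics, vision, models, telemetry gives the robot as it stands. Calls block until the motion is done:
- r.move_to(position, orientation): joint-space move of the TCP to a pose.
- r.move_l(position, rot=None, vel=0.15, guard=None): straight line of the TCP; rot=None keeps the orientation; vel is the mean speed in m/s. With guard (N) it stops when the force on the tool has changed by that much, and returns True; else False.
- r.movej(angles): joint-space move.
- gripper_to(opening, f_grip=None): finger opening in m; f_grip is the grip in N (None keeps the last); returns when the fingers have stopped.
- r.hold(seconds).
- inverse_kinematics(position, orientation): joint angles nearest the present ones, or None.
- vision.snapshot(name): name is "scene" or "top" or "wrist"; returns the picture (400x640x3 uint8, red, green, blue); there is no depth.
- vision.get_calibration(name): a dict with "fx", "fy", "cx", "cy" (pixels), "position" and "orientation" of the camera in the world. Camera axes: x right, y down, z forward; pixel columns grow to the right and rows downward; lengths in m; the calibration is good to about 2 mm. A picture is of the moment at which its call begins: read the wrist's pose just before it. get_calibration takes no time and is no camera call; for the wrist camera it gives the pose at the moment of the call.
A pose or a line that the arm cannot do raises r.PlanningError and nothing moves.
- r.sign_off(): hands the job in, once; it reports no verdict.
Trained networks look in the newest picture that a camera, given by its name, has taken for a name from the list of things; names that differ only in an ending like _2 or _b are one class to them, and where a whole thing is asked for, a point or a joint stands for the part that bears it (a point fixed in the world has none). Each returns a list of dicts, best first, with "score" (0 to 1); they miss things now and then, are a little off and sometimes report something else, mostly with a low value. They report only what shows in the picture. A call takes as long as a camera call.
- models.boxes_of(thing, camera): "at" ([x, y, z] in m, in world coordinates, good to about 4 mm: the middle of the surface that is visible of it).
- models.regions_of(thing, camera): "pixels" (400x640 bool, what is visible of it).
- models.mark_of(thing, camera): "at" ([x, y, z] in m, in world coordinates, good to about 4 mm: a listed point, or the origin of a listed thing).
Readings, each from a call of its own:
- telemetry.current_t(): time.
- telemetry.current_joints(): joint angles.
- telemetry.current_dq(): joint speeds.
- telemetry.current_joint_efforts(): joint torques, N m.
- telemetry.current_ee_pos(): TCP position.
- telemetry.current_tool_rot(): TCP orientation.
- telemetry.current_wrist_force(): force on the tool from outside, world axes, zero at the start.
- telemetry.current_torque(): the same for the moment, N m.
- telemetry.current_opening(): finger opening in m.
Only numpy, scipy, OpenCV 4.12 (cv2) and the standard library are available. Lean on these libraries where they do the work, as an engineer would, in place of code of your own. Each camera call takes 0.05 s, during which the arm holds its last target.

## Working session

There is one attempt and no reset: what is moved stays moved. The work goes in short steps, each a Python script; the robot and the scene stay as the last script left them, time stands still between calls to the robot, and variables do not carry over. Pictures are saved under pics/ and viewed, and the job is handed in when it is done.

```bash
ls; mkdir -p pics; python3 - <<'E'
from plant import r, vision, models, telemetry
import cv2, numpy as np
for c in ["scene","top"]:
    im=vision.snapshot(c); cv2.imwrite(f"pics/{c}0.png",im[:,:,::-1])
    for t in ["case","front_edge","tab","lid"]:
        for f in (models.boxes_of,models.mark_of):
            try: print(c,t,f.__name__,[(np.round(d["at"],4).tolist(),round(d["score"],2)) for d in f(t,c)][:3])
            except Exception as e: print(c,t,f.__name__,repr(e)[:100])
for t in "liner piston filter gear valve spanner degreaser".split():
    print(t,[(np.round(d["at"],3).tolist(),round(d["score"],2)) for d in models.mark_of(t,"top")][:2],[(np.round(d["at"],3).tolist(),round(d["score"],2)) for d in models.mark_of(t,"scene")][:2])
print(telemetry.current_t(),telemetry.current_tool_rot(),telemetry.current_ee_pos(),telemetry.current_opening(), r.nose_length)
print(vision.get_calibration("top"))
E
```

```text
pics
scene case call [([0.6325, -0.008, 0.0672], 0.58)]
scene case call [([0.609, -0.0667, 0.0044], 0.98)]
scene front_edge call [([0.6385, -0.013, 0.0606], 0.68)]
scene front_edge call [([0.536, -0.0483, 0.069], 0.62)]
scene tab call [([0.5298, -0.0608, 0.0611], 0.59), ([0.6344, -0.0105, 0.0685], 0.4), ([0.5742, -0.3219, 0.1371], 0.2)]
scene tab call ValueError('it knows: case, degreaser, filter, front_edge, gear, liner, piston, spanner, valve')
scene lid call [([0.6384, -0.0276, 0.0676], 0.58)]
scene lid call ValueError('it knows: case, degreaser, filter, front_edge, gear, liner, piston, spanner, valve')
top case call [([0.6028, -0.0728, 0.0652], 0.95)]
top case call [([0.6135, -0.0717, -0.0055], 0.86)]
top front_edge call []
top front_edge call [([0.5343, -0.049, 0.075], 0.96)]
top tab call [([0.5235, -0.0563, 0.0672], 0.7)]
top tab call ValueError('it knows: case, degreaser, filter, front_edge, gear, liner, piston, spanner, valve')
top lid call [([0.6271, -0.0728, 0.0678], 0.84)]
top lid call ValueError('it knows: case, degreaser, filter, front_edge, gear, liner, piston, spanner,
[... 308 characters left out ...]
, 0.003], 0.59), ([0.637, 0.241, 0.005], 0.45)] [([0.418, -0.206, 0.002], 0.68)]
valve [([0.495, 0.133, -0.004], 0.68), ([0.612, -0.069, -0.004], 0.2)] [([0.489, 0.13, 0.006], 0.64)]
spanner [([0.444, -0.031, -0.001], 0.81)] [([0.443, -0.029, -0.001], 0.6)]
degreaser [([0.56, -0.345, -0.001], 0.91)] [([0.561, -0.347, 0.001], 0.97)]
1.4 [-2.22688554e-05  8.46452229e-01  5.32464668e-01  3.68340343e-05] [0.2489718  0.51833631 0.23049501] 0.09381612138581451 0.025
{'fx': 388.1040964871909, 'fy': 388.1040964871909, 'cx': 318.27831092464766, 'cy': 198.38969986533263, 'position': array([0.40372088, 0.0184208 , 1.10096769]), 'orientation': array([ 0.06376128, -0.69670769,  0.7107556 , -0.07320767])}
```

View pics/scene0.png

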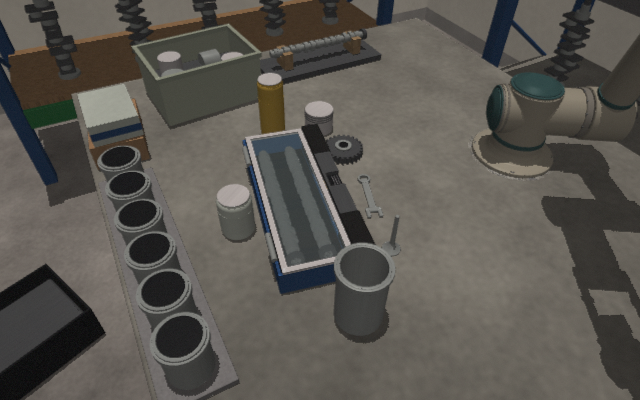

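View pics/top0.png

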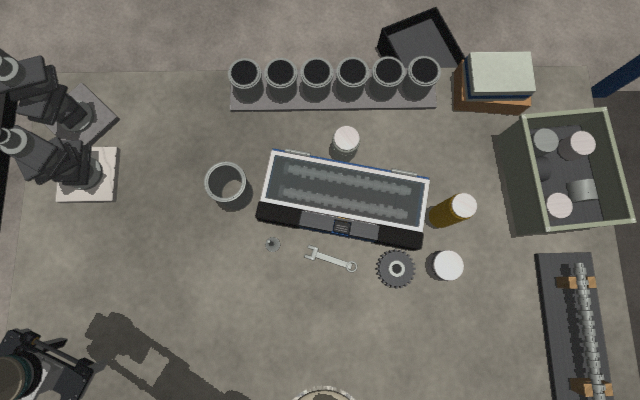

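The scene view shows the case with its dark rail facing the robot. In the top view the rail runs from (257,212) to (422,240), with a tab-like patch near (342,228). Next I'll zoom in and work out the yaw.

```bash
cat > h.py <<'E'
import numpy as np, cv2
from scipy.spatial.transform import Rotation as R
def q2R(q): return R.from_quat([q[1],q[2],q[3],q[0]])
def R2q(Rm): x=Rm.as_quat(); return [x[3],x[0],x[1],x[2]]
def back(cal,uv,z):
    d=np.array([(uv[0]-cal['cx'])/cal['fx'],(uv[1]-cal['cy'])/cal['fy'],1.])
    d=q2R(cal['orientation']).apply(d); p=np.array(cal['position']); return p+d*(z-p[2])/d[2]
def proj(cal,P):
    c=q2R(cal['orientation']).inv().apply(np.atleast_2d(P)-cal['position'])
    return np.c_[c[:,0]/c[:,2]*cal['fx']+cal['cx'],c[:,1]/c[:,2]*cal['fy']+cal['cy']]
E
python3 - <<'E'
from h import *
from plant import vision,models
im=cv2.imread("pics/top0.png")[135:265,240:445]
cv2.imwrite("pics/z0.png",cv2.resize(im,None,fx=3.9,fy=3.9,interpolation=cv2.INTER_CUBIC))
vision.snapshot("top")
for t in ["lid","case","front_edge","tab"]:
    cal=vision.get_calibration("top")
    for d in models.regions_of(t,"top")[:1]:
        m=d["pixels"].astype(np.uint8); pts=np.argwhere(m)[:,::-1].astype(np.float32)
        (c,s,a)=cv2.minAreaRect(pts); box=cv2.boxPoints((c,s,a))
        z=.064 if t=="tab" else .068 
        W=np.array([back(cal,b,z) for b in box]); C=back(cal,c,z)
        e=[W[1]-W[0],W[2]-W[1]]; e=max(e,key=np.linalg.norm); e=e*np.sign(e[1])
        print(t,round(d["score"],2),m.sum(),box.round(1).tolist(),C.round(4),"yaw",np.arctan2(-e[0],e[1]),np.linalg.norm(W[1]-W[0]),np.linalg.norm(W[2]-W[1]))
E
```

```text
lid 0.59 8579 [[259.70001220703125, 202.1999969482422], [270.1000061035156, 148.5], [431.6000061035156, 179.89999389648438], [421.20001220703125, 233.5]] [ 0.6256 -0.0725  0.068 ] yaw -0.21690694239615219 0.15366978769331344 0.4539414615512827
case 0.9 12118 [[255.6999969482422, 220.89999389648438], [270.0, 145.39999389648438], [434.1000061035156, 176.39999389648438], [419.8999938964844, 251.89999389648438]] [ 0.6045 -0.0699  0.068 ] yaw -0.21198278894591532 0.21442030492205286 0.4618867321818021
front_edge 0.61 12342 [[253.39999389648438, 221.8000030517578], [267.6000061035156, 144.6999969482422], [434.79998779296875, 175.60000610351562], [420.6000061035156, 252.60000610351562]] [ 0.6044 -0.0676  0.068 ] yaw -0.2075632730264658 0.2185998679068761 0.4702321622117561
tab 0.54 160 [[332.79998779296875, 231.0], [334.8999938964844, 220.39999389648438], [349.70001220703125, 223.3000030517578], [347.6000061035156, 233.89999389648438]] [ 0.5274 -0.0578  0.064 ] yaw -0.21868975328470347 0.029185897841661063 0.040603915802547436
```

View pics/z0.png

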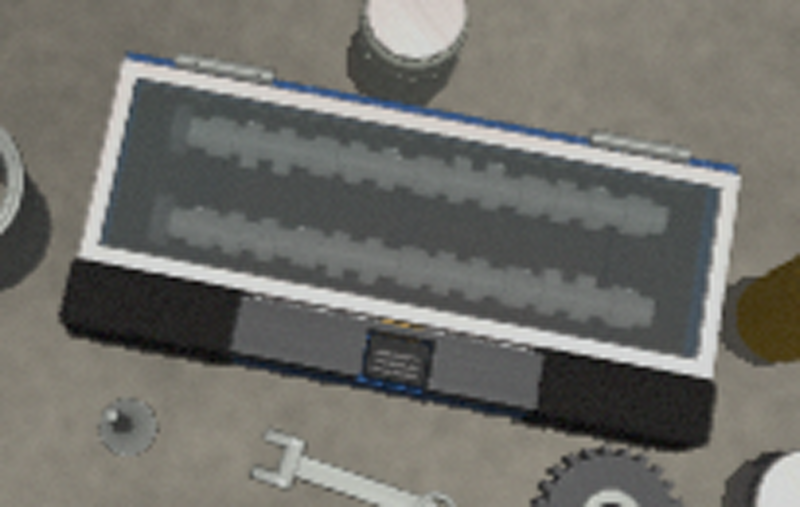

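The yaw is about -0.21 rad, and the notch appears at case y ≈ -6 mm. I'll close the jaws, line the tool up with the rail and hover above its +y end. I'll also check which side the wrist camera is on.

```bash
cat >> h.py <<'E'
YAW=-0.214; O=np.array([0.609,-0.0682,0.]); RC=R.from_euler('z',YAW)
def cw(x,y,z): return O+RC.apply([x,y,z])
def cl(p): return RC.inv().apply(np.array(p)-O)
def tool(sgn):  # tool z down, x along +-case y
    zx=np.array([0,0,-1.]); xx=RC.apply([0,sgn,0]); yy=np.cross(zx,xx)
    return R2q(R.from_matrix(np.c_[xx,yy,zx]))
E
python3 - <<'E'
from h import *
from plant import *
c=vision.get_calibration("wrist"); T=q2R(telemetry.current_tool_rot())
print("cam in tool",T.inv().apply(c['position']-telemetry.current_ee_pos()))
for s in (1,-1):
    print(s,inverse_kinematics(cw(-.085,.08,.2),tool(s)),RC.inv().apply(q2R(tool(s)).apply([0,1,0])))
print(telemetry.current_wrist_force())
E
```

```text
cam in tool [-3.37299689e-05 -7.19707722e-02 -1.53901118e-01]
1 [-7.64291838e-02  2.48108972e-01  1.62200279e+00 -4.44089210e-16
  1.27148089e+00 -1.43322551e+00] [ 1.00000000e+00 -1.16012468e-17  0.00000000e+00]
-1 [-7.64291838e-02  2.48108972e-01  1.62200279e+00 -4.44089210e-16
  1.27148089e+00  1.70836714e+00] [-1.00000000e+00  1.16012468e-17  0.00000000e+00]
[0.08168583 0.19990688 0.73854392]
```

```bash
python3 - <<'E'
from h import *
from plant import *
gripper_to(0.0,10)
p=np.array(telemetry.current_ee_pos()); r.move_l(p+[0,0,.07],vel=.2)
r.move_to(cw(-.086,.08,.26),tool(1))
r.move_l(cw(-.086,.08,.13),vel=.15)
r.hold(.2)
print(telemetry.current_t(),telemetry.current_opening(),cl(telemetry.current_ee_pos()),telemetry.current_wrist_force())
c=vision.get_calibration("wrist")
im=vision.snapshot("wrist").copy()[:,:,::-1].copy()
for P in [cw(-.1,.105,.072),cw(-.1,-.105,.072),cw(-.06,.105,.072),cw(-.06,-.105,.072),cw(-.1,.0,.072)]:
    u=proj(c,P)[0]; print(u); cv2.circle(im,tuple(int(v) for v in u),3,(0,0,255),-1)
cv2.imwrite("pics/w1.png",im); cv2.imwrite("pics/s1.png",vision.snapshot("scene")[:,:,::-1])
E
```

```text
6.8417 0.0006807298283061338 [-0.08541966  0.08010478  0.13091512] [-0.59196637  0.41026407 -0.41011776]
[350.98934282 207.7349983 ]
[ 86.91975472 207.52150131]
[349.60105478 254.10680615]
[ 96.96515879 253.98592193]
[219.07849036 207.62835001]
```

View pics/w1.png

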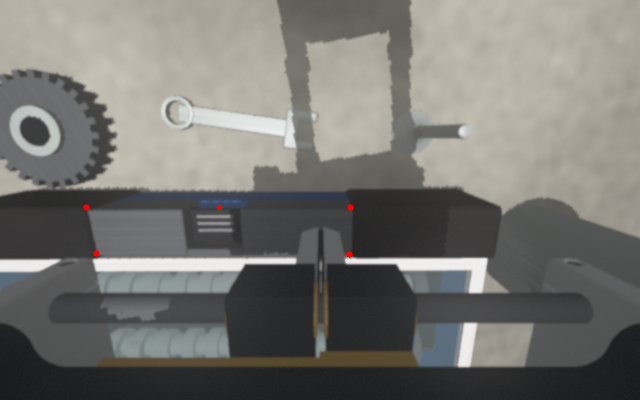

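View pics/s1.png

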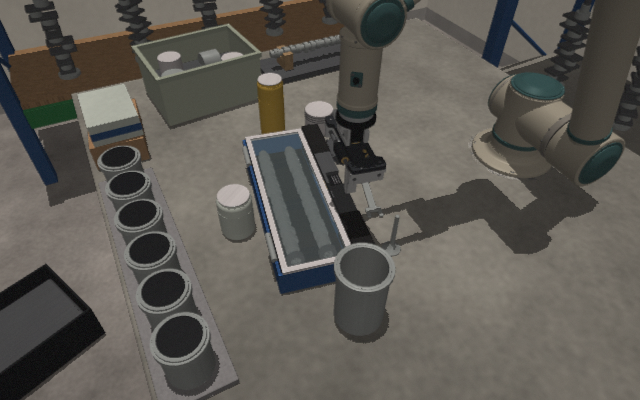

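The projected rail corners fall on the rail ends in the wrist view, at (87,207) and (351,207), and the notch sits at columns 184–241. Now I'll touch down at the +y end and slide along with light force feedback.

```bash
cat > slide.py <<'E'
from h import *
from plant import *
import sys
def st(): return cl(telemetry.current_ee_pos()),np.array(telemetry.current_wrist_force())
r.hold(.2); f0=np.mean([telemetry.current_wrist_force() for _ in range(3)],axis=0)
hit=r.move_l(cw(-.086,.08,.0995),vel=.06,guard=2.0)
if not hit: hit=r.move_l(cw(-.086,.08,.088),vel=.01,guard=2.0)
p,f=st(); print(hit,p.round(4),(f-f0).round(2),telemetry.current_t())
np.save("f0.npy",f0)
if hit:
    r.hold(.4); p,f=st(); print(p.round(4),(f-f0).round(2),telemetry.current_t())
E
python3 slide.py
```

```text
True [-0.0858  0.08    0.0972] [-0.28 -0.81  3.56] 8.2917
[-0.0858  0.08    0.0973] [-0.26 -0.2   5.67] 8.6917
```

```bash
cat > s2.py <<'E'
from h import *
from plant import *
f0=np.load("f0.npy")
def st(): return cl(telemetry.current_ee_pos()),np.array(telemetry.current_wrist_force())-f0
p,f=st(); zc=p[2]-.0003; y=.08; zt=p[2]
r.hold(.1)
while y>-.08:
    y-=.005
    r.move_l(cw(-.086,y,zc),vel=.03)
    p,f=st(); print(round(y,3),round(zc,4),p.round(4),RC.inv().apply(f).round(2),round(telemetry.current_t(),2))
    if f[2]<0.8:
        zc-=.0005
        if p[2]<zt-.0015: print("drop"); break
    elif f[2]>5: zc+=.0003
    elif f[2]<2: zc-=.0003
    if f[2]>20 or abs(f[1])>15: print("stop"); break
E
python3 s2.py
```

```text
0.075 0.097 [-0.0856  0.0751  0.0973] [-0.05 -0.    4.81] 9.11
0.07 0.097 [-0.0856  0.0702  0.0973] [0.24 3.25 5.12] 9.43
0.065 0.0973 [-0.0859  0.0644  0.0973] [0.39 0.92 4.6 ] 9.74
0.06 0.0973 [-0.086   0.0596  0.0973] [0.44 0.39 4.75] 10.06
0.055 0.0973 [-0.086   0.0546  0.0973] [-0.08  2.55  4.75] 10.38
0.05 0.0973 [-0.086   0.0496  0.0973] [-0.78  1.18  4.04] 10.69
0.045 0.0973 [-0.086   0.0446  0.0973] [-0.18  1.52  5.3 ] 11.01
0.04 0.0976 [-0.0864  0.039   0.0973] [ 0.52 -0.66  2.71] 11.32
0.035 0.0976 [-0.0863  0.0344  0.0973] [ 0.14 -1.73  2.38] 11.64
0.03 0.0976 [-0.0862  0.0298  0.0973] [0.58 1.08 0.29] 11.96
0.025 0.0971 [-0.0857  0.0249  0.0973] [-0.    0.63  2.09] 12.28
0.02 0.0971 [-0.0858  0.0197  0.0973] [0.3  0.56 2.77] 12.59
0.015 0.0971 [-0.0858  0.0148  0.0972] [-1.14  1.75  4.39] 12.91
0.01 0.0971 [-0.0867  0.0093  0.0964] [-0.26  0.14  0.29] 13.22
0.005 0.0966 [-0.0861  0.0047  0.0964] [-0.11  0.01 -0.53] 13.54
-0.0 0.0961 [-0.086  -0.0002  0.0961] [-0.48  0.25  0.6 ] 13.86
-0.005 0.0956 [-0.086  -0.0052  0.0956] [0.12 0.25 0.31] 14.18
drop
```

The support dropped away at y ≈ +12 mm, which matches the notch seen at y ≈ -6 mm. Next I'll press the tab.

```bash
cat > s3.py <<'E'
from h import *
from plant import *
f0=np.load("f0.npy")
def st(): return cl(telemetry.current_ee_pos()),np.array(telemetry.current_wrist_force())-f0
y=-.007;x=-.086
r.move_l(cw(x,y,.0915),vel=.03)
p,f=st(); print(p.round(4),f.round(2))
z=.0915
while z>.0795:
    z-=.001
    r.move_l(cw(x,y,z),vel=.02,guard=12)
    p,f=st(); print(round(z,4),p.round(4),RC.inv().apply(f).round(2),round(telemetry.current_t(),2))
    if f[2]>11 or p[2]<.0823: break
r.hold(.1)
r.move_l(cw(x,y,.1),vel=.1)
r.move_l(cw(x-.06,y,.16),vel=.2)
r.hold(1.0)
cv2.imwrite("pics/s3.png",vision.snapshot("scene")[:,:,::-1]); print(telemetry.current_t())
E
python3 s3.py
```

```text
[-0.0862 -0.007   0.0912] [ 0.2  -0.06 -0.69]
0.0905 [-0.086  -0.0069  0.0904] [ 0.12 -0.34 -0.37] 14.72
0.0895 [-0.086  -0.007   0.0895] [ 0.01  0.64 -0.52] 14.97
0.0885 [-0.0859 -0.007   0.0887] [-0.12  0.85  2.23] 15.22
0.0875 [-0.0859 -0.007   0.0877] [-0.64 -0.34  2.63] 15.47
0.0865 [-0.0859 -0.007   0.0866] [-0.8   0.72  3.48] 15.72
0.0855 [-0.0859 -0.007   0.0856] [ 0.13 -0.68  4.27] 15.97
0.0845 [-0.0859 -0.007   0.0846] [-0.68  0.87  5.44] 16.23
0.0835 [-0.0859 -0.007   0.0836] [-0.94  0.48  6.11] 16.48
0.0825 [-0.0859 -0.007   0.0827] [-0.2   0.05  6.56] 16.73
0.0815 [-0.0859 -0.007   0.0822] [-1.44  0.75  8.47] 16.98
19.0333
```

View pics/s3.png

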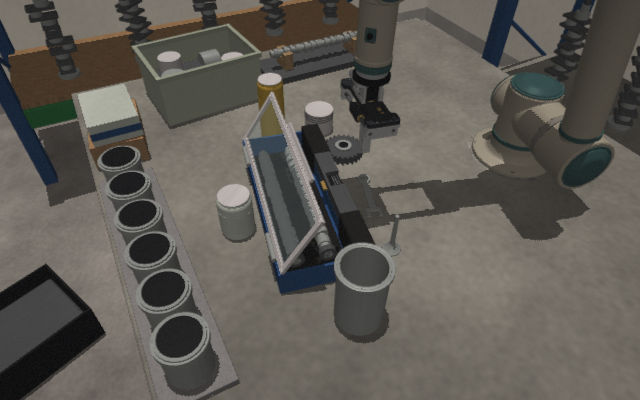

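The lid is standing open, its front-frame corners near (274,97) and (321,222). I'll back the hand further away and check the lid angle and the other parts.

```bash
python3 - <<'E'
from h import *
from plant import *
r.move_l(np.array(telemetry.current_ee_pos())+[-.05,0,.09],vel=.2)
r.hold(.5)
c=vision.get_calibration("scene"); im=vision.snapshot("scene")[:,:,::-1].copy()
for a,col in ((1.0,(0,0,255)),(.85,(0,255,255))):
    q=[cw(.092-.148*np.cos(a),s*.2225,.066+.148*np.sin(a)) for s in (1,-1)]
    for u in proj(c,q): print(a,u.round(1)); cv2.circle(im,tuple(int(round(v)) for v in u),2,col,-1)
cv2.imwrite("pics/s4.png",cv2.resize(im[60:340,180:480],None,fx=2,fy=2))
for t in "liner piston filter gear valve spanner degreaser".split():
    print(t,[(np.round(d["at"],3).tolist(),round(d["score"],2)) for d in models.mark_of(t,"scene")][:1])
print(telemetry.current_t(),np.array(telemetry.current_wrist_force())-np.load("f0.npy"))
E
```

```text
1.0 [324.1 220.2]
1.0 [273.1  90. ]
0.85 [333.5 223.4]
0.85 [280.6  93.9]
liner [([0.639, 0.235, -0.001], 0.74)]
piston [([0.419, -0.337, 0.001], 0.69)]
filter [([0.771, -0.076, -0.002], 0.58)]
gear [([0.418, -0.208, 0.002], 0.81)]
valve [([0.49, 0.132, 0.006], 0.85)]
spanner [([0.444, -0.037, 0.002], 0.68)]
degreaser []
20.6 [ 0.30916667 -0.19441602 -0.01537467]
```

View pics/s4.png

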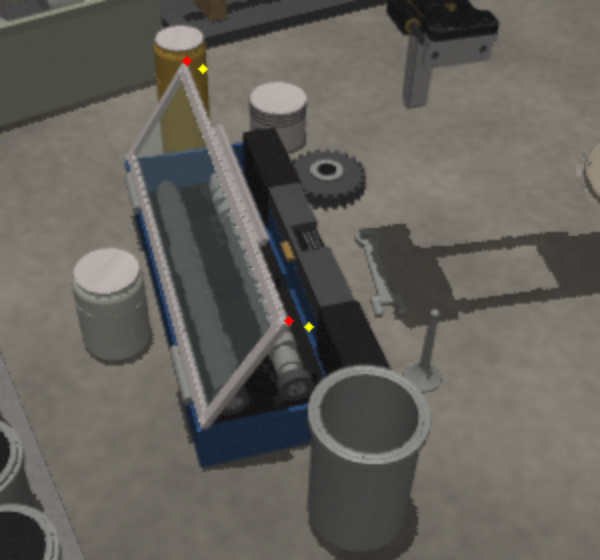

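The frame corners match the red 1.0 rad marks, so the lid is fully open. The parts haven't moved, and the hand is clear of everything.

```bash
python3 -c "
from plant import r; r.sign_off()"
```

```text
the job is handed in; nothing more can be done
```

The case is open: the lid sprang up when I pressed the tab, and I handed the job in at about 20.6 s of the 64 s allowed. I don't have the verdict, because handing in doesn't report one.

- **Finding the notch:** I rested the closed fingertips on the rail at its +y end with about 5 N for over 0.4 s. I then slid along it, with vertical force staying below 6 N, until the support dropped away at about y = +12 mm. That agreed with the images, which put the notch middle at about y = -7 mm.
- **Pressing the tab:** I pressed it down about 7 mm, with the force reaching about 8.5 N, then backed the hand up and away.
- **Lid:** in the last picture its front corners lie closest to where a 1.0 rad opening should put them, clearly past the 0.85 rad needed.
- **Parts around the case:** six of the seven were found within 8 mm of their first positions, about the networks' accuracy. The network missed the degreaser in the last check, but in the picture it stands upright in its place.
- **Hand:** it is clear of everything, with no force left on the wrist.
- **Not measured:** I had no direct reading of whether the tab sprang back up.

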